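# Fold down the bur rack and shut the case

### The job

Put the bur case away shut: with the fingertips, first fold the upright bur rack down flat into the case, and only after that swing the case's open cover over it until it is fully shut. Only push, from the outside: do not pinch or lift the rack, the cover or the case, leave the case standing where it is, and do not disturb the other things on the bench.

Things in the scene. Friction and masses are not known exactly. Their poses are not given: they have to be found in the camera images.
- case: grey open rectangular case, 160 mm (its x) by 180 mm (its y) and 50 mm high, walls and floor 6 mm, about 2.2 kg, standing loose on the bench on its underside. Origin: centre of the underside, z up. Its -x long side is the front (nearer the robot), its +x long side carries the cover's hinge. It slides if pushed with more than about 9 N
- rack (a joint): angle of the bur rack to the case floor: 0 = folded down flat inside the case (its stop), 1.57 = upright, 1.75 = far stop, leaning a little to the front. A stiff hinge: it stays at any angle, 1 to 2 N at the free edge moves it. It folds from upright towards the case's +x
- rack_hinge (a point): middle of the rack's hinge line, just inside the case's front wall: at (-66, 0, 30) mm in the case's frame; the hinge line runs along the case's y. This point turns with the rack: its x points from hinge to free edge, its z out of the rack's front face (the face to push: towards the case's front when upright, up when folded)
- rack_edge (a point): middle of the rack's free edge, 76 mm from the hinge, half-way through the thickness. The rack is a plain steel plate, 130 mm wide along the case's y and 6 mm thick; its front face is 6 mm off the hinge line along the rack's z. Upright, its free edge stands about 106 mm above the bench; folded, its upper face is 36 mm above the bench, 14 mm below the case's rim
- rack_front: front layer of the rack plate, the side to push on; origin on the hinge line, axes as rack_hinge
- rack_back: back layer of the rack plate, with eight burs clipped to it (seen from the cover's side); touched by the fingers together with the front layer, it counts as pinching; origin on the hinge line
- cover (a joint): angle of the cover: 0 = fully shut on the rim (its stop), 1.57 = upright, 1.95 = far stop, leaning back. A stiff hinge: it stays at any angle and must be pushed all the way; about 3 to 4 N at mid-plate moves it
- cover_hinge (a point): middle of the cover's hinge line, on the case's back rim: at (80, 0, 50.5) mm in the case's frame, the line along the case's y. This point turns with the cover: its -x points from hinge to free edge, its z out of the cover's outer face (away from the robot when upright, up when shut)
- cover_edge (a point): middle of the cover's free edge, 164 mm from the hinge (a 50 mm wide thumb tab reaches 12 mm farther). The cover is a flat white plate, 180 mm wide and 7 mm thick, its outer face 7 mm off the hinge line along the cover's z. Shut, its outer face is 57 mm above the bench
- cover_shell: white outer layer of the cover, the side to push on; origin on the hinge line, axes as cover_hinge
- cover_liner: grey inner layer of the cover, 15 mm or more in from its edges; touched by the fingers together with the shell, it counts as pinching; origin on the hinge line
- jar: bystander: brown jar, diameter 56, 75 mm high; origin under its centre
- jaw: bystander: plaster jaw model on a round base, diameter 64, 30 mm high; origin under its centre
- bowl: bystander: black mixing bowl, diameter 100, 50 mm high; origin under its centre
- cup: bystander: white cup, diameter 60, 60 mm high; origin under its centre
- spatula: bystander: spatula lying flat, 170 mm long; origin under its middle
- block: bystander: small blue plastic box 50 x 35 mm, 30 mm high; origin under its centre
- weight: bystander: brass weight with a knob, diameter 40, 47 mm high; origin under its centre

How it is judged:
By the outcome, as a careful person would: the job done as asked, in the order asked, and still so for the second after the job is handed in, with the robot touching nothing.
It also fails if it takes over 56 s, if anything falls off the work surface, if the arm or the gripper's body presses on something with over 40 N, if the wrist force passes 120 N, or if a joint passes its speed limit or range.

### The arm

A 6-joint arm with a two-finger parallel gripper is mounted at the origin on the work surface. World frame = base frame: x ahead of the robot, y to its left, z up, the work surface at z = 0. Lengths are in m, angles in rad, forces in N, time in s.
With the tool pointing down it reaches from about 0.25 to 0.8 m from the base axis. Payload 3.9 kg.
Tool frame: the origin (TCP) lies midway between the tips of the shut fingers; the grasp point (between the pads) lies manip.hold_point_z behind it (manip.hold_point_z is the distance from the TCP to the grasp point, in m); z points along the fingers, y is the line along which they close (so a half turn about z gives the same grasp; the last joint's range is limited). The gripper opens to 85 mm and grips with 20 to 120 N. Pads are 22 mm wide; open, the fingers measure 114 mm over their backs; the gripper's body (76 mm by 85 mm) begins 54 mm behind the grasp point. The pads swing forward as they close: fully open they stand 13 mm farther back than shut.
Start: joints at [-1.162, 0.26, -0.138, 1.173, 0, 1.571], TCP at [0.209, -0.482, 0.231] pointing down, gripper open.
Joint ranges: [-2.78, 2.78], [-0.83, 1.72], [-1.28, 1.37], [-1.9, 2.12], [-1.57, 1.48], [-3.14, 3.14]. Speed limits (rad/s): [2.57, 2.57, 3.14, 3.14, 3.14, 3.14].

### API

Orientations are given as a unit quaternion [x, y, z, w].
In Python, from plant import manip gives the robot as it stands.
- The arm moves only by the shell command python3 -m crank 'ROWS'. ROWS is JSON, a list of rows, each an object with "rotation": the turn, a rotation vector about the world's x, y, z in degrees, a list of three; "dp": the shift along the world's x, y, z in mm, a list of three; "hand": the gripper command: -1 is fully open, 1 is shut, values between are in proportion. A call has 1 to 10 rows; each row is the pose to reach, as a shift and turn from the pose commanded when the call began; what a row does not reach only later rows make up. A row lasts 1/8 s, in which the tool goes at most 62.5 mm and 10.7 degrees, less where a joint would pass 70% of its speed; a pose out of reach is approached as far as the arm can. A call with a gripper value outside its range is refused whole. The fingers move at their own pace and stop on an object; the grip force is fixed at half the most. Time passes only in rows, so rows that repeat a pose let the fingers close. It gives the time, the measured TCP pose, the force, the opening and the grip force at its end, in the units of the state.
- manip.observe(): the state, without advancing time (a new reading comes with each control period).
- manip.get_image(name): name is "scene" or "top" or "wrist"; returns (picture, depth): 384x512x3 uint8, red, green, blue; 384x512 float32, m along the optical axis (not along the pixel's ray), 0 where there is no reading.
- manip.calibration(name): a dict with "fx", "fy", "cx", "cy" (pixels), "rvec" (rotation vector, rad) and "tvec" (3), from world to camera coordinates, as OpenCV has them; the wrist camera has in their place "hand_eye" (4x4, takes a point from camera to tool coordinates, whose origin is the TCP and whose axes are the flange's). Camera axes: x right, y down, z forward; pixel columns grow to the right and rows downward; lengths in m; the calibration is good to about 2 mm. A picture is of the moment at which its call begins: read the wrist's pose just before it. calibration takes no time and is no camera call.
- manip.sign_off(): hands the job in; it is judged then, once.
The state is a dict: "time": time; "qpos": joint angles; "qvel": joint speeds; "joint_efforts": joint torques, N m; "eef_pos": TCP position; "eef_rot": TCP orientation; "force": force on the tool from outside, world axes, zero at the start; "torque": the same for the moment, N m; "grip_width": finger opening in m; "grasp_force": force on a finger pad.
Only numpy, scipy, OpenCV 4.12 (cv2) and the standard library are available. Lean on these libraries where they do the work, as an engineer would, in place of code of your own. Each camera call takes 0.05 s, during which the arm holds its last target. There are 200 camera calls.

## Working session

There is one attempt and no reset: what is moved stays moved. The work goes in short steps, Python scripts to look and compute and a shell command to move; the robot and the scene stay as the last step left them, time stands still between calls to the robot, and variables do not carry over. Pictures are saved under pics/ and viewed, at most 10 in all, crops included, and the job is handed in when it is done.

```bash
ls; mkdir -p pics
cat > h.py <<'E'
import numpy as np,cv2
from plant import manip
from scipy.spatial.transform import Rotation as R
def cam(n):
    c=manip.calibration(n);K=np.array([[c['fx'],0,c['cx']],[0,c['fy'],c['cy']],[0,0,1]])
    Rm=R.from_rotvec(np.ravel(c['rvec'])).as_matrix();return K,Rm,np.ravel(c['tvec'])
def cloud(n,d):
    K,Rm,t=cam(n);v,u=np.mgrid[:384,:512]
    P=np.stack([(u-K[0,2])/K[0,0]*d,(v-K[1,2])/K[1,1]*d,d],-1)
    return (P-t)@Rm
E
python3 - <<'E'
from h import *
print(manip.observe(),manip.hold_point_z)
for n in('scene','top'):
    p,d=manip.get_image(n);np.savez('pics/'+n,p=p,d=d);cv2.imwrite(f'pics/{n}.png',p[...,::-1]);K,Rm,t=cam(n);print(n,-Rm.T@t,Rm[2])
E
```

```text
pics
{'time': 0.0, 'qpos': array([-1.16201258e+00,  2.60660897e-01, -1.39381664e-01,  1.17268500e+00,
       -1.72442793e-07,  1.57079129e+00]), 'qvel': array([-0.00091233, -0.00068978,  0.00014172,  0.00119889, -0.00015318,
        0.00030305]), 'joint_efforts': array([ 3.45059352e-04, -4.05680394e+01,  2.53922760e+01,  1.86339050e-02,
        1.15610742e-04, -4.83157748e-06]), 'eef_pos': array([ 0.2084135 , -0.481118  ,  0.23047225]), 'eef_rot': array([ 9.79183630e-01,  2.02974102e-01, -1.96075007e-04, -9.45500328e-04]), 'force': array([-0.78427814, -0.69130967, -0.25310977]), 'torque': array([-0.0504147 ,  0.00632536,  0.0206    ]), 'grasp_force': 0.0, 'grip_width': 0.08563229696065046} 0.0187
scene [ 1.11342673 -0.71152631  0.94891198] [-0.43078808  0.6099335  -0.66513363]
top [0.38836231 0.06778287 0.89781182] [ 0.20940435 -0.01915552 -0.97764149]
```

View pics/scene.png

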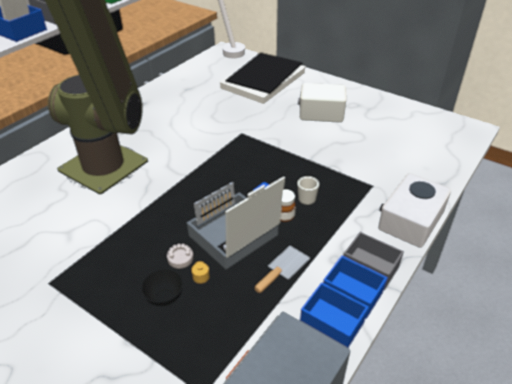

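View pics/top.png

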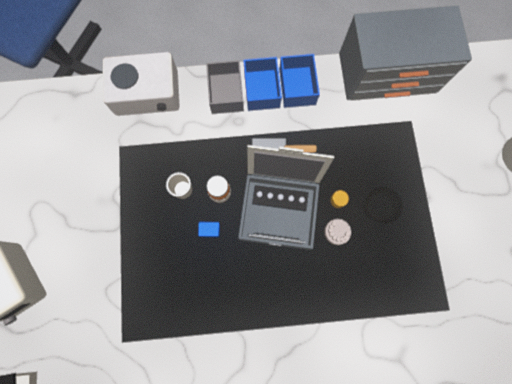

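The scene view shows the case at about (235,230) with the rack upright and the cover standing at (255,215). The top view shows the case at about (280,212), turned by a small yaw. Jar (218,188), blue block (208,229), weight (340,199), jaw (338,231) and spatula (285,147, behind the cover) are all clear of it.

Run:
```python
from h import *
T=np.load('pics/top.npz');P=cloud('top',T['d'])
def show(name,u0,u1,v0,v1,z0,z1):
    Q=P[v0:v1,u0:u1].reshape(-1,3);Q=Q[(Q[:,2]>z0)&(Q[:,2]<z1)]
    r=cv2.minAreaRect((Q[:,:2]*1000).astype(np.float32));print(name,len(Q),Q.mean(0).round(4),r)
    return Q
show('rim',232,325,170,252,.042,.056)
show('rackedge',235,325,215,250,.085,.12)
show('coveredge',240,340,135,165,.16,.26)
for n,b in dict(jar=(205,232,172,203),block=(195,222,220,240),weight=(330,352,188,210),jaw=(323,354,217,247),cup=(164,193,170,200)).items(): show(n,*b,.012,.1)
show('table',130,200,250,320,-.02,.02)
S=np.load('pics/scene.npz');P=cloud('scene',S['d'])
Q=show('cover scene',228,284,180,250,.08,.3)
c=Q.mean(0);print(np.linalg.svd(Q-c)[2] if len(Q)<5000 else '')
i=Q[:,2].argsort()[-40:];print(Q[i].mean(0))
Q=show('rack scene',196,236,184,215,.065,.14)
print(Q[:,2].max())
```

```text
rim 907 [ 0.5346 -0.0125  0.0497] ((526.3305053710938, -8.224433898925781), (180.03111267089844, 166.32420349121094), 76.7960205078125)
rackedge 193 [0.4557 0.0075 0.0986] ((457.883544921875, 7.540897369384766), (127.40769958496094, 11.440393447875977), 76.78807067871094)
coveredge 1084 [ 0.6165 -0.0256  0.1948] ((616.4452514648438, -28.519973754882812), (179.26756286621094, 12.315773963928223), 77.18463134765625)
jar 475 [0.59  0.135 0.064] ((593.140869140625, 136.120361328125), (51.99616241455078, 51.9610710144043), 64.0130386352539)
block 302 [0.4991 0.1692 0.029 ] ((499.69610595703125, 169.36602783203125), (49.163734436035156, 35.3455810546875), 83.72160339355469)
weight 213 [ 0.5442 -0.1642  0.0345] ((546.5394287109375, -167.6083984375), (36.89379119873047, 39.702842712402344), 38.922908782958984)
jaw 501 [ 0.4638 -0.1509  0.0209] ((464.1823425292969, -152.04580688476562), (60.76015090942383, 61.901268005371094), 38.654518127441406)
cup 339 [0.6166 0.2361 0.044 ] ((611.8844604492188, 233.02377319335938), (57.57891845703125, 57.45206832885742), 43.05875778198242)
table 4882 [0.376  0.2908 0.0009] ((377.0652160644531, 292.439697265625), (179.18411254882812, 167.72840881347656), 85.07616424560547)
cover scene 2175 [ 0.6137 -0.0289  0.1522] ((539.2078247070312, -10.797821044921875), (175.85244750976562, 176.3214111328125), 78.0391616821289)
[[ 0.09361384  0.98046027 -0.17301475]
 [-0.26812286 -0.14253049 -0.95278287]
 [-0.95882563  0.13558287  0.24954098]]
[ 0.62181274 -0.03082225  0.22502644]
rack scene 529 [0.4575 0.0059 0.0871] ((458.5702819824219, 8.331096649169922), (128.64505004882812, 17.02867889404297), 77.5027847290039)
0.10923906652730651
```

```bash
cat >> h.py <<'E'
A=np.radians(-13.0);C=np.array([.5245,-.0078])
ex=np.array([np.cos(A),np.sin(A)]);ey=np.array([-ex[1],ex[0]])
def tocase(Q): return np.c_[(Q[:,:2]-C)@ex,(Q[:,:2]-C)@ey,Q[:,2]]*1000
def fromcase(x,y): return (C*1000+x*ex+y*ey).round(1)
def plane(lo,hi,views=('top','scene')):
    for n in views:
        f=np.load(f'pics/{n}.npz');q=tocase(cloud(n,f['d']).reshape(-1,3));yield n,q[((q>lo)&(q<hi)).all(1)]
E
python3 - <<'E'
from h import *
print(manip.calibration('wrist')['hand_eye'])
for n,q in plane((70,-100,70),(180,100,250)):
    print('cover',n,[(z,len(s),np.percentile(s[:,0],[5,50,95]).round(1),np.percentile(s[:,1],[1,99]).round(0)) for z in range(70,240,25) if len(s:=q[(q[:,2]>z)&(q[:,2]<z+25)])>8])
for n,q in plane((-110,-80,60),(-40,80,125)):
    print('rack',n,[(z,len(s),np.percentile(s[:,0],[5,50,95]).round(1),np.percentile(s[:,1],[1,99]).round(0)) for z in range(60,120,15) if len(s:=q[(q[:,2]>z)&(q[:,2]<z+15)])>8])
for n,q in plane((-110,-110,44),(110,110,55)):
    s=q[abs(q[:,0])<60]; f=q[(abs(q[:,1])<60)&(q[:,0]<-60)]; print('rim',n,np.percentile(s[:,1],[2,98]).round(1),np.percentile(f[:,0],[2,50,98]).round(1))
E
```

```text
[[-6.89525024e-04 -9.54907993e-01 -2.96901077e-01  7.51998716e-02]
 [ 9.99999761e-01 -6.73453713e-04 -1.56410770e-04  3.51855536e-04]
 [-5.05912384e-05 -2.96901114e-01  9.54908229e-01 -1.41994281e-01]
 [ 0.00000000e+00  0.00000000e+00  0.00000000e+00  1.00000000e+00]]
cover top [(70, 267, array([82.1, 83.6, 86.8]), array([-88.,  88.])), (95, 288, array([84.1, 85.4, 88.7]), array([-87.,  88.])), (120, 314, array([85.9, 87.3, 90.5]), array([-88.,  88.])), (145, 347, array([87.7, 89.1, 92.1]), array([-87.,  88.])), (170, 437, array([89.7, 91.1, 94.7]), array([-87.,  87.])), (195, 484, array([92.7, 95.6, 98.6]), array([-88.,  88.])), (220, 69, array([ 96.1,  97.6, 100.2]), array([-24.,  24.]))]
cover scene [(70, 341, array([88. , 90.2, 92.1]), array([-90.,  86.])), (95, 370, array([89.8, 91.9, 93.7]), array([-90.,  88.])), (120, 379, array([91.4, 93.8, 95.8]), array([-90.,  87.])), (145, 400, array([93.5, 95.6, 97.6]), array([-90.,  86.])), (170, 427, array([95.5, 97.5, 99.4]), array([-90.,  87.])), (195, 412, array([ 96.6,  99. , 101.2]), array([-90.,  87.])), (220, 50, array([ 97.1, 100.4, 102.3]), array([-24.,  23.]))]
rack top [(60, 52, array([-72.8, -63.9, -61.6]), array([-54.,  54.])), (75, 17, array([-73.2, -72.7, -64.9]), array([-55.,  64.])), (90, 144, array([-74. , -69.4, -64.6]), array([-62.,  58.])), (105, 40, array([-73.8, -72.6, -71.4]), array([-62.,  60.]))]
rack scene [(60, 217, array([-70.5, -65.7, -60. ]), array([-64.,  64.])), (75, 166, array([-72. , -67.4, -64.1]), array([-64.,  62.])), (90, 230, array([-74.1, -70.5, -63.7]), array([-64.,  62.])), (105, 37, array([-73.4, -71.1, -68.6]), array([-62.,  63.]))]
rim top [-89.7  89.7] [-79.1 -75.9 -71.7]
rim scene [-91.4  89.1] [-71.  -65.5 -61.5]
```

```bash
python3 -m crank '[{"rotation":[0,0,14],"dp":[20,50,0],"hand":1},{"rotation":[0,0,28],"dp":[40,100,0],"hand":1},{"rotation":[0,0,42],"dp":[61,150,0],"hand":1},{"rotation":[0,0,56],"dp":[82,200,0],"hand":1},{"rotation":[0,0,70],"dp":[102,250,0],"hand":1},{"rotation":[0,0,84],"dp":[122,300,0],"hand":1},{"rotation":[0,0,98],"dp":[143,350,0],"hand":1},{"rotation":[0,0,112],"dp":[163,400,0],"hand":1},{"rotation":[0,0,126],"dp":[184,450,0],"hand":1},{"rotation":[0,0,143.6],"dp":[200,499,0],"hand":1}]'
python3 -m crank '[{"rotation":[0,0,10],"dp":[0,0,0],"hand":1},{"rotation":[0,0,20],"dp":[0,0,0],"hand":1},{"rotation":[0,0,30],"dp":[0,0,0],"hand":1},{"rotation":[0,0,36.6],"dp":[0,0,0],"hand":1},{"rotation":[0,0,36.6],"dp":[0,0,0],"hand":1}]'
python3 - <<'E'
from h import *
s=manip.observe();print(s['qpos'],R.from_quat(s['eef_rot']).as_matrix().round(3),tocase(s['eef_pos'][None]),s['force'])
E
```

```text
time: 1.35
eef_pos: [0.4091, 0.0191, 0.2311]
eef_rot: [0.413, 0.911, -0.0, 0.0]
force: [0.2, -0.5, -0.4]
grip_width: 0.0002
grasp_force: 0.0
time: 1.98
eef_pos: [0.4084, 0.0173, 0.231]
eef_rot: [0.11, 0.994, -0.0, -0.0]
force: [-0.3, 0.6, 0.7]
grip_width: 0.0003
grasp_force: 0.0
[ 4.23156538e-02  6.16129793e-02 -3.85082877e-01  1.12494356e+00
 -4.58007670e-06  2.62603237e-01] [[-0.976  0.219 -0.001]
 [ 0.219  0.976 -0.   ]
 [ 0.001 -0.    -1.   ]] [[-118.80959085   -1.6806538   230.98345541]] [-0.29057939  0.56709032  0.72421534]
```

Run:
```python
from h import *
p0=manip.observe()['eef_pos']*1000
w=11
for th in [100,90,80,70,60,50,40,30,20,10,4,0,-2]:
    t=np.radians(th);r=60
    x=-66+r*np.cos(t)-6*np.sin(t)-w; z=30+r*np.sin(t)+6*np.cos(t)
    print(th,(np.r_[fromcase(x,0),z]-p0).round(0),round(x),round(z))
```

```text
100 [  25.   -4. -143.] -93 88
90 [  35.   -6. -141.] -83 90
80 [  46.   -9. -141.] -72 90
70 [  56.  -11. -143.] -62 88
60 [  65.  -13. -146.] -52 85
50 [  74.  -15. -151.] -43 80
40 [  82.  -17. -158.] -35 73
30 [  89.  -19. -166.] -28 65
20 [  94.  -20. -175.] -23 56
10 [  98.  -21. -185.] -19 46
4 [  99.  -21. -191.] -18 40
0 [ 100.  -21. -195.] -17 36
-2 [ 100.  -21. -197.] -17 34
```

```bash
python3 -m crank '[{"rotation":[0,0,0],"dp":[0,0,-50],"hand":1},{"rotation":[0,0,0],"dp":[0,0,-100],"hand":1},{"rotation":[0,0,0],"dp":[5,-1,-138],"hand":1},{"rotation":[0,0,0],"dp":[15,-2,-141],"hand":1},{"rotation":[0,0,0],"dp":[25,-4,-141],"hand":1},{"rotation":[0,0,0],"dp":[35,-6,-141],"hand":1},{"rotation":[0,0,0],"dp":[46,-9,-141],"hand":1},{"rotation":[0,0,0],"dp":[56,-11,-143],"hand":1},{"rotation":[0,0,0],"dp":[65,-13,-146],"hand":1},{"rotation":[0,0,0],"dp":[74,-15,-151],"hand":1}]'
python3 - <<'E'
from h import *
for n in('scene','top'):
    p,d=manip.get_image(n);np.savez('pics/'+n,p=p,d=d)
    if n=='scene': cv2.imwrite('pics/s2.png',cv2.resize(p[150:300,150:350,::-1],None,fx=3,fy=3))
s=manip.observe();print(s['force'],tocase(s['eef_pos'][None]))
E
```

```text
time: 3.22
eef_pos: [0.4837, 0.002, 0.0803]
eef_rot: [0.109, 0.994, -0.0, 0.0]
force: [-1.2, -0.1, 2.5]
grip_width: 0.0001
grasp_force: 0.7
[-0.58528505 -0.64230493 -0.33790987] [[-41.94596421   0.36468604  79.67771664]]
```

View pics/s2.png

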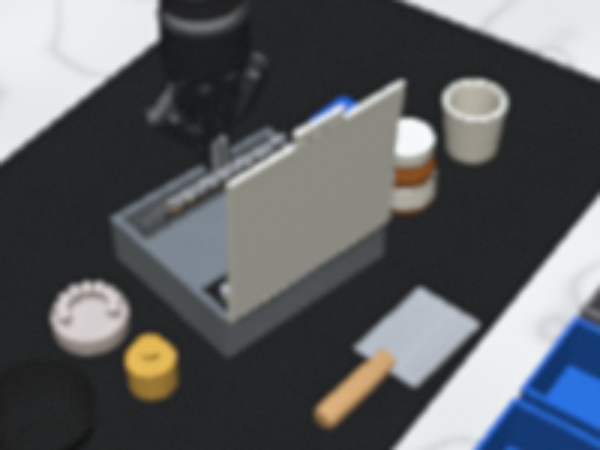

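The crop shows the rack leaning under the fingertip at about (220,165), with the case unmoved. I'll keep folding.

```bash
python3 -m crank '[{"rotation":[0,0,0],"dp":[8,-2,-7],"hand":1},{"rotation":[0,0,0],"dp":[15,-4,-15],"hand":1},{"rotation":[0,0,0],"dp":[20,-5,-24],"hand":1},{"rotation":[0,0,0],"dp":[24,-6,-34],"hand":1},{"rotation":[0,0,0],"dp":[25,-6,-40],"hand":1},{"rotation":[0,0,0],"dp":[26,-6,-43],"hand":1},{"rotation":[0,0,0],"dp":[26,-6,-45],"hand":1},{"rotation":[0,0,0],"dp":[26,-6,-45],"hand":1}]'
```

```text
time: 4.32
eef_pos: [0.5083, -0.004, 0.036]
eef_rot: [0.109, 0.994, -0.0, -0.0]
force: [-1.0, -1.1, 5.7]
grip_width: 0.0002
grasp_force: 3.0
```

```bash
python3 -m crank '[{"rotation":[0,0,0],"dp":[0,0,-2],"hand":1},{"rotation":[0,0,0],"dp":[0,0,-2],"hand":1}]'
python3 -m crank '[{"rotation":[0,0,0],"dp":[0,0,40],"hand":1},{"rotation":[0,0,0],"dp":[0,0,90],"hand":1},{"rotation":[0,0,0],"dp":[0,0,140],"hand":1},{"rotation":[0,0,0],"dp":[0,0,190],"hand":1},{"rotation":[0,0,0],"dp":[0,0,240],"hand":1},{"rotation":[0,0,0],"dp":[-50,12,250],"hand":1},{"rotation":[0,0,0],"dp":[-50,12,250],"hand":1}]'
python3 - <<'E'
from h import *
p,d=manip.get_image('wrist');cv2.imwrite('pics/w.png',p[...,::-1])
for n in('scene','top'):
    p,d=manip.get_image(n);np.savez('pics/'+n,p=p,d=d)
for n,q in plane((-60,-60,15),(60,60,120)): print(n,[(x,np.percentile(s[:,2],[5,50,95]).round(1)) for x in range(-60,60,15) if len(s:=q[(q[:,0]>x)&(q[:,0]<x+15)&(abs(q[:,1])<60)])>8])
for n,q in plane((70,-100,70),(180,100,250)): print('cover',n,[(z,np.median(s[:,0]).round(1),np.percentile(s[:,1],[1,99]).round(0)) for z in range(70,240,25) if len(s:=q[(q[:,2]>z)&(q[:,2]<z+25)])>8])
E
```

```text
time: 4.58
eef_pos: [0.5084, -0.004, 0.0357]
eef_rot: [0.109, 0.994, -0.0, 0.0]
force: [-5.7, -0.4, 20.9]
grip_width: -0.0003
grasp_force: 10.5
time: 5.45
eef_pos: [0.4558, 0.0087, 0.2846]
eef_rot: [0.109, 0.994, 0.0, -0.0]
force: [0.4, -0.3, 0.5]
grip_width: 0.0004
grasp_force: 0.0
top [(-60, array([33. , 35.6, 38.1])), (-45, array([33.4, 35.1, 37. ])), (0, array([33.7, 35.1, 38.2])), (15, array([16.1, 18.8, 20.4])), (30, array([16.8, 19.4, 30.5])), (45, array([16.7, 19. , 21.7]))]
scene [(-60, array([33.8, 36.9, 40. ])), (-45, array([33.2, 36.1, 38.9])), (-30, array([33.4, 36. , 38.8])), (-15, array([34. , 36.4, 40. ])), (0, array([34. , 36.3, 39. ])), (15, array([17.1, 20. , 21.7])), (30, array([17.8, 27.4, 30.3]))]
cover top [(70, np.float64(84.1), array([43., 88.])), (95, np.float64(86.0), array([45., 88.])), (120, np.float64(87.5), array([48., 88.])), (145, np.float64(89.5), array([55., 88.])), (170, np.float64(92.2), array([59., 88.])), (195, np.float64(96.0), array([62., 90.]))]
cover scene [(70, np.float64(90.1), array([-90.,  85.])), (95, np.float64(91.9), array([-90.,  87.])), (120, np.float64(93.8), array([-90.,  87.])), (145, np.float64(95.6), array([-90.,  86.])), (170, np.float64(97.4), array([-90.,  86.])), (195, np.float64(99.0), array([-90.,  87.])), (220, np.float64(100.1), array([-25.,  24.]))]
```

View pics/w.png

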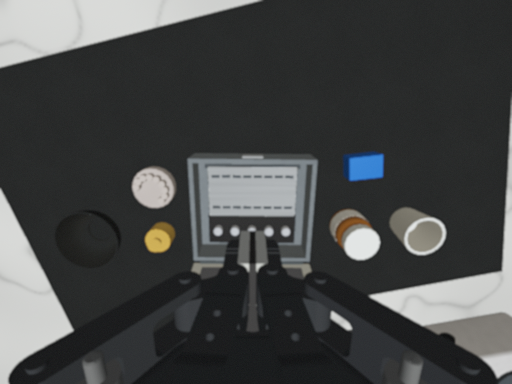

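The wrist view shows the rack flat in the case (its top at z≈36 mm in both views), with the case and the other objects where they were. Next is the cover.

Run:
```python
from h import *
p0=manip.observe()['eef_pos']*1000
w=11
print('behind',(np.r_[fromcase(145,0),175]-p0).round(0))
p0=np.r_[fromcase(145,0),175]
for th in [104,97,90,83,76,69,62,55,48,41,34,27,20,13,8,4,0]:
    t=np.radians(th);r=125
    x=80-r*np.cos(t)+7*np.sin(t)+w; z=50.5+r*np.sin(t)+7*np.cos(t)
    print(th,(np.r_[fromcase(x,0),z]-p0).round(0),round(x),round(z))
```

```text
behind [ 207.  -49. -108.]
104 [-16.   4.  -5.] 128 170
97 [-31.   7.  -1.] 113 174
90 [-46.  11.   0.] 98 176
83 [-61.  14.   0.] 83 175
76 [-76.  17.  -2.] 68 173
69 [-90.  21.  -5.] 53 170
62 [-104.   24.  -11.] 38 164
55 [-117.   27.  -18.] 25 157
48 [-129.   30.  -27.] 13 148
41 [-140.   32.  -37.] 1 138
34 [-150.   35.  -49.] -9 126
27 [-158.   36.  -62.] -17 113
20 [-165.   38.  -75.] -24 100
13 [-170.   39.  -90.] -29 85
8 [-172.   40. -100.] -32 75
4 [-174.   40. -109.] -33 66
0 [-174.   40. -118.] -34 58
```

```bash
python3 -m crank '[{"rotation":[0,0,0],"dp":[40,-9,5],"hand":1},{"rotation":[0,0,0],"dp":[90,-20,5],"hand":1},{"rotation":[0,0,0],"dp":[140,-32,5],"hand":1},{"rotation":[0,0,0],"dp":[185,-43,5],"hand":1},{"rotation":[0,0,0],"dp":[210,-48,5],"hand":1},{"rotation":[0,0,0],"dp":[210,-49,5],"hand":1},{"rotation":[0,0,0],"dp":[210,-49,-40],"hand":1},{"rotation":[0,0,0],"dp":[210,-49,-85],"hand":1},{"rotation":[0,0,0],"dp":[210,-49,-108],"hand":1},{"rotation":[0,0,0],"dp":[210,-49,-110],"hand":1}]'
python3 -c "
from h import *
s=manip.observe();print(s['qpos'],tocase(s['eef_pos'][None]),R.from_quat(s['eef_rot']).as_matrix()[:,2])"
```

```text
time: 6.85
eef_pos: [0.666, -0.0405, 0.1708]
eef_rot: [0.109, 0.994, -0.0, -0.003]
force: [-0.7, 0.0, 0.7]
grip_width: -0.0001
grasp_force: 0.0
[-6.08118507e-02  5.37796458e-01  1.41008909e-01  1.17986833e+00
  3.49779531e-05  1.58171875e-01] [[ 1.45263561e+02 -6.55182489e-02  1.70806999e+02]] [-5.84655712e-03  3.91021608e-04 -9.99982832e-01]
```

```bash
python3 -m crank '[{"rotation":[0,0,0],"dp":[-16,4,0],"hand":1},{"rotation":[0,0,0],"dp":[-26,6,0],"hand":1},{"rotation":[0,0,0],"dp":[-33,8,0],"hand":1},{"rotation":[0,0,0],"dp":[-40,9,0],"hand":1},{"rotation":[0,0,0],"dp":[-48,11,0],"hand":1},{"rotation":[0,0,0],"dp":[-56,13,0],"hand":1},{"rotation":[0,0,0],"dp":[-65,15,0],"hand":1},{"rotation":[0,0,0],"dp":[-76,17,-2],"hand":1},{"rotation":[0,0,0],"dp":[-83,19,-3],"hand":1},{"rotation":[0,0,0],"dp":[-90,21,-5],"hand":1}]'
python3 - <<'E'
from h import *
p,d=manip.get_image('scene');np.savez('pics/scene',p=p,d=d);cv2.imwrite('pics/s3.png',cv2.resize(p[130:300,130:350,::-1],None,fx=3,fy=3))
print(tocase(manip.observe()['eef_pos'][None]))
E
```

```text
time: 8.1
eef_pos: [0.578, -0.0199, 0.1681]
eef_rot: [0.109, 0.994, -0.0, -0.0]
force: [1.9, -0.9, 0.3]
grip_width: -0.0001
grasp_force: 1.0
[[ 53.5811174    0.24073326 167.76432008]]
```

View pics/s3.png

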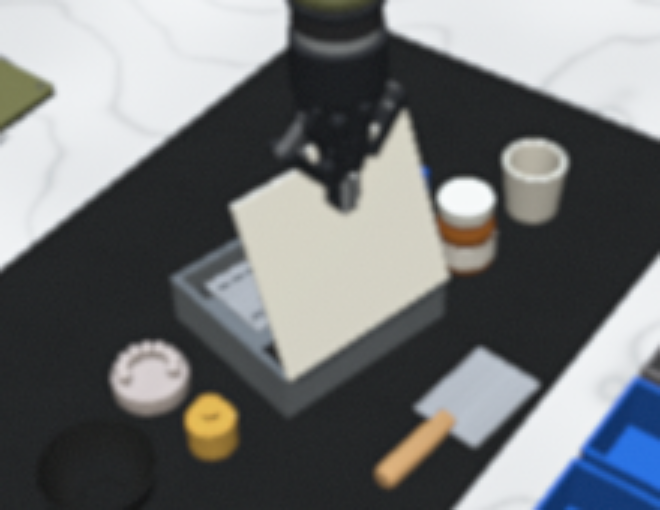

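The crop shows the cover swinging forward under the fingertip at about (345,200), with the case in place.

```bash
python3 -m crank '[{"rotation":[0,0,0],"dp":[-14,3,-6],"hand":1},{"rotation":[0,0,0],"dp":[-27,6,-13],"hand":1},{"rotation":[0,0,0],"dp":[-39,9,-22],"hand":1},{"rotation":[0,0,0],"dp":[-50,11,-32],"hand":1},{"rotation":[0,0,0],"dp":[-60,14,-44],"hand":1},{"rotation":[0,0,0],"dp":[-68,15,-57],"hand":1},{"rotation":[0,0,0],"dp":[-75,17,-70],"hand":1},{"rotation":[0,0,0],"dp":[-80,18,-85],"hand":1},{"rotation":[0,0,0],"dp":[-82,19,-95],"hand":1}]'
python3 -m crank '[{"rotation":[0,0,0],"dp":[-1,0,-6],"hand":1},{"rotation":[0,0,0],"dp":[-2,0,-11],"hand":1},{"rotation":[0,0,0],"dp":[-2,0,-15],"hand":1},{"rotation":[0,0,0],"dp":[-2,0,-15],"hand":1}]'
```

```text
time: 9.28
eef_pos: [0.4952, -0.0008, 0.0726]
eef_rot: [0.109, 0.994, -0.0, -0.001]
force: [-0.8, -1.2, 0.7]
grip_width: 0.0001
grasp_force: 0.6
time: 9.78
eef_pos: [0.4949, -0.0008, 0.0581]
eef_rot: [0.109, 0.994, -0.0, 0.0]
force: [-0.0, 0.1, 1.1]
grip_width: 0.0002
grasp_force: 0.0
```

```bash
python3 -m crank '[{"rotation":[0,0,0],"dp":[0,0,-1],"hand":1},{"rotation":[0,0,0],"dp":[0,0,-2],"hand":1},{"rotation":[0,0,0],"dp":[0,0,-3],"hand":1},{"rotation":[0,0,0],"dp":[0,0,-3],"hand":1}]'
```

```text
time: 10.28
eef_pos: [0.4953, -0.0008, 0.0574]
eef_rot: [0.109, 0.994, 0.0, 0.001]
force: [-4.7, 0.3, 15.2]
grip_width: 0.0001
grasp_force: 7.9
```

Stopped at z = 57.4 mm with 15 N, so the cover is against its stop. I'll lift off and check.

```bash
python3 -m crank '[{"rotation":[0,0,0],"dp":[0,0,20],"hand":1},{"rotation":[0,0,0],"dp":[0,0,60],"hand":1},{"rotation":[0,0,0],"dp":[0,0,110],"hand":1},{"rotation":[0,0,0],"dp":[-40,0,160],"hand":1},{"rotation":[0,0,0],"dp":[-90,0,200],"hand":1},{"rotation":[0,0,0],"dp":[-130,0,220],"hand":1},{"rotation":[0,0,0],"dp":[-130,0,220],"hand":1}]'
python3 - <<'E'
from h import *
for n in('scene','top'):
    p,d=manip.get_image(n);np.savez('pics/'+n,p=p,d=d)
    if n=='scene': cv2.imwrite('pics/s4.png',cv2.resize(p[130:300,130:350,::-1],None,fx=3,fy=3))
for n,q in plane((-95,-95,44),(95,95,90)):
    print(n,[(x,np.median(s[:,2]).round(1)) for x in range(-90,90,30) if len(s:=q[(q[:,0]>x)&(q[:,0]<x+30)])>8],q[:,:2].min(0),q[:,:2].max(0))
E
```

```text
time: 11.15
eef_pos: [0.3633, -0.0008, 0.2774]
eef_rot: [0.109, 0.994, 0.0, 0.002]
force: [1.4, 0.4, 0.1]
grip_width: 0.0003
grasp_force: 0.0
top [(-90, np.float64(57.2)), (-60, np.float64(57.2)), (-30, np.float64(57.1)), (0, np.float64(57.2)), (30, np.float64(57.2)), (60, np.float64(57.0))] [-94.72598339 -90.41492327] [86.87544169 90.16867728]
scene [(-90, np.float64(57.9)), (-60, np.float64(57.9)), (-30, np.float64(57.7)), (0, np.float64(57.6)), (30, np.float64(57.6)), (60, np.float64(56.5))] [-94.84365676 -92.76215069] [89.75671726 91.03395367]
```

View pics/s4.png

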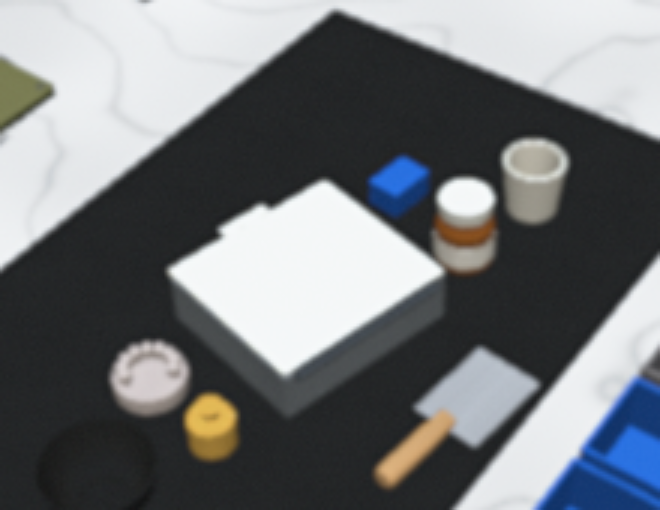

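The crop shows the cover shut and level (57 mm across its whole top, corners at (168,270) and (443,270)), with the case in place and nothing else disturbed.

```bash
python3 -c "
from plant import manip
print(manip.sign_off())"
```

```text
the job is handed in; nothing more can be done
None
```

The bur rack is folded flat and the cover was then pushed fully shut over it; the case stayed where it was, nothing else was disturbed, and the job is handed in at about 11 s.

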